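# Close the tart press and pin it with the hairpin clip

## Task

Close the tart press: fold its top plate down flat, then take the hairpin clip and, with the clip flat on the plate, push it sideways under the head of the locking stud until its legs snap past the neck and it sits fully home. Ease it on: stop pushing as soon as it is home, never lean on the stud with more than 25 newtons, then let go, leaving the other kitchen things where they are.

Things in the scene. Friction and masses are not known exactly. Their poses are not given: they have to be found in the camera images.
- press: Aluminium tart press, fixed to the table: base 180 (x) by 200 (y) by 30 mm high, origin under its middle, z up, -x is its front. A top plate hinges along y at x = 85, z = 38 mm. The upright steel locking stud stands near the front edge (see stud_slot). It takes at most 25 N from the clip, on stud or plate.
- lid (a joint): Top plate's hinge (rad): 0 shut, positive lifted; stiff (0.7 N m), stays where left. Plate 170 mm from hinge to front edge, 200 wide, 12 thick; shut, its flat upper face is at z = 44 mm of the press; a 5 mm high boss, 80 mm across, is centred at x = 20 mm. A notch in the front edge, 50 mm wide (y -25 to 25), 40 deep, lets the stud through.
- lid_edge (a point): Point on the upper face of the top plate near its free edge: 165 mm from the hinge axis along the plate and 55 mm to the press's +y side. A good place to push the plate down with shut fingers.
- stud_slot (a point): Middle of the slot in which the stud is clamped, fixed to the press at x = -62, y = 0, z = 44 mm (height of the shut plate's top). The stud stands anywhere from 15 mm to one side to 15 mm to the other of this point along the press's y; that offset is not measured (feel or look for it) and does not change. Neck 10 mm thick up to z = 54 mm, then a head 16 mm wide, 5 mm thick.
- clip: Steel hairpin spring clip, about 80 g, lying flat, its tab upright. Origin: underside, middle of the pocket that takes the stud's neck; +x runs along the two legs to their open tips at x = 20 mm; z up. Legs of 4 mm wire, 4 mm high, 24 mm wide over all; mouth 16 mm wide, narrowing to 6 mm at the bulges at x = 6 mm, then a 10 mm pocket closed at x = -5 mm by an 8 mm wide tongue.
- clip_tab (a point): Middle of the top edge of the clip's upright grip tab, 36 mm above the underside and 32 mm behind the origin. The tab is 24 mm long (clip x), 9 mm thick (clip y) and 36 mm high, plain steel.
- clip_tips (a point): Point on the clip's axis between the open tips of the legs, 20 mm ahead of the clip's origin, 2 mm above the underside. The clip goes on from the left or the right of the press, legs along the press's y. Pushing takes 4 to 9 N, dropping at the snap as the legs pull the clip on; some 7 mm past the peak the tongue meets the neck and the force climbs steeply.
- cutter: Bystander: steel pastry ring, 60 mm across, 35 mm high, origin under its middle.
- cups: Bystander: stack of foil tart cups, 72 mm across, 45 mm high, origin under its middle.
- shaker: Bystander: aluminium dredger can, 54 mm across, 85 mm high, origin under its middle.
Mind the look-alikes: they are no part of the job. Leave any black, green or red look-alike of the clip alone.

How it is judged:
By the outcome, as a careful person would: the job done as asked, in the order asked, and still so for the second after the job is handed in, with the robot touching nothing.
It also fails if it takes over 53 s, if anything falls off the work surface, if the arm or the gripper's body presses on something with over 40 N, if the wrist force passes 120 N, or if a joint passes its speed limit or range.

## Robot

A 6-joint arm with a two-finger parallel gripper is mounted at the origin on the work surface. World frame = base frame: x ahead of the robot, y to its left, z up, the work surface at z = 0. Lengths are in m, angles in rad, forces in N, time in s.
With the tool pointing down it reaches from about 0.325 to 0.75 m from the base axis. Payload 7.6 kg.
Tool frame: the origin (TCP) lies on the centre line of the jaws, within the pads' length; the fingertips stand 22 mm ahead of it and the grasp point (between the pads) lies 3 mm ahead of it (tip_reach is the distance from the TCP to the fingertips, in m); z points along the fingers, y is the line along which they close (so a half turn about z gives the same grasp; the last joint's range is limited). The gripper opens to 85 mm and grips with 20 to 120 N. Pads are 22 mm wide; open, the fingers measure 114 mm over their backs; the gripper's body (76 mm by 85 mm) begins 54 mm behind the grasp point. The pads swing forward as they close: fully open they stand 13 mm farther back than shut.
Start: joints at [1.264, 0.052, 1.401, -0, 1.689, -0.07], TCP at [0.123, 0.51, 0.253] pointing down, gripper open.
Joint ranges: [-2.9, 2.9], [-0.91, 2.17], [0.12, 2.37], [-1.06, 4.2], [0.26, 2.73], [-2.93, 2.93]. Speed limits (rad/s): [2.57, 2.57, 3.01, 3.14, 3.14, 3.14].

## Interface

Orientations are given as a 3x3 rotation matrix whose columns are the frame's x, y, z axes.
In Python, from workcell import observe, capture, calibration, hand_in, tip_reach gives the robot as it stands.
- The arm moves only by the tool send_rows, never from a script. Its arguments are lists of equal length, an entry for each row: "xyz": the shift along the world's x, y, z each as a share of 0.25 m, from -1 to 1, a list of three; "turn": the turn about the world's z as a share of 360 degrees, from -1 to 1. A call has 1 to 20 rows; each row is the pose to reach, as a shift and turn from the pose commanded when the call began, turning the shorter way round; what a row does not reach only later rows make up. A row lasts 1/10 s, in which the tool goes at most 50 mm and 8.59 degrees, less where a joint would pass 70% of its speed; a pose out of reach is approached as far as the arm can. A call with a number of a shift or a turn outside -1 to 1 is refused whole. A call with a gripper value outside its range is refused whole. "gripper" is the closure, from -1 (fully open) to 1 (shut), set as the call begins (left out, the last holds). The fingers move at their own pace and stop on an object; the grip force is fixed at half the most. Time passes only in rows, so rows that repeat a pose let the fingers close. It gives the time, the measured TCP pose, the force, the opening and the grip force at its end, in the units of the state.
- observe(): the state, without advancing time (a new reading comes with each control period).
- capture(name): name is "scene" or "top" or "wrist"; returns (picture, depth): 420x560x3 uint8, red, green, blue; 420x560 float32, m along the optical axis (not along the pixel's ray), 0 where there is no reading.
- calibration(name): a dict with "intrinsics" (3x3 intrinsics, pixels), "rvec" (rotation vector, rad) and "tvec" (3), from world to camera coordinates, as OpenCV has them. Camera axes: x right, y down, z forward; pixel columns grow to the right and rows downward; lengths in m; the calibration is good to about 2 mm. A picture is of the moment at which its call begins: read the wrist's pose just before it. calibration takes no time and is no camera call; for the wrist camera it gives the pose at the moment of the call.
- hand_in(): hands the job in; it is judged then, once.
The state is a dict: "time_s": time; "joints": joint angles; "joint_vel": joint speeds; "joint_efforts": joint torques, N m; "position": TCP position; "tool_rot": TCP orientation; "wrist_force": force on the tool from outside, world axes, zero at the start; "torque": the same for the moment, N m; "gripper_width": finger opening in m; "finger_force": force on a finger pad.
Only numpy, scipy, OpenCV 4.12 (cv2) and the standard library are available. Lean on these libraries where they do the work, as an engineer would, in place of code of your own. Each camera call takes 0.05 s, during which the arm holds its last target. There are 200 camera calls.

## Working session

There is one attempt and no reset: what is moved stays moved. The work goes in short steps, Python scripts to look and compute and a tool call to move; the robot and the scene stay as the last step left them, time stands still between calls to the robot, and variables do not carry over. Pictures are saved under pics/ and viewed, at most 10 in all, crops included, and the job is handed in when it is done.

Besides the shell and the picture viewer there is one more tool, called after "Emit:" as name(argument=value, ...), one argument or row to a line, values as JSON. send_rows: Moves the arm, as the interface text tells. Its arguments: {"type":"object","properties":{"xyz":{"type":"array","items":{"type":"array","items":{"type":"number"}}},"turn":{"type":"array","items":{"type":"number"}},"gripper":{"type":"number"}},"required":["xyz","turn"]}

```bash
mkdir -p pics
cat > h.py <<'E'
import numpy as np, cv2
from workcell import observe, capture, calibration, hand_in, tip_reach
def grab(n,f=None):
    c=calibration(n); p,d=capture(n)
    if f: cv2.imwrite('pics/'+f,p[:,:,::-1])
    R=cv2.Rodrigues(np.array(c['rvec'],float))[0]; t=np.array(c['tvec'],float).ravel(); K=np.array(c['intrinsics'])
    return p,d,(K,R,t)
def ptz(cal,u,v,z):
    K,R,t=cal; o=-R.T@t; r=R.T@np.linalg.inv(K)@np.array([u,v,1.]); return o+r*(z-o[2])/r[2]
def cloud(cal,d):
    K,R,t=cal; v,u=np.indices(d.shape); P=np.stack([u,v,np.ones_like(u)],-1)@np.linalg.inv(K).T*d[...,None]
    return (P-t)@R
def proj(cal,X):
    K,R,t=cal; q=(R@np.asarray(X).T).T+t; q=q@K.T; return q[...,:2]/q[...,2:]
E
python3 - <<'E'
from h import *
for n in('scene','top'):
    p,d,c=grab(n,n+'1.png'); np.savez(n+'1.npz',p=p,d=d,K=c[0],R=c[1],t=c[2]); print(n,-c[1].T@c[2],c[1][2])
s=observe();print(s['time_s'],s['position'],s['tool_rot'],s['gripper_width'],s['wrist_force'],tip_reach)
E
```

```text
scene [ 1.17814295 -0.64003207  0.7559778 ] [-0.59114689  0.51452907 -0.62113219]
top [ 0.43353826 -0.0354638   0.93654158] [ 0.08880283  0.01067437 -0.99599203]
0.1 [0.12305687 0.51012687 0.25255186] [[-9.72090611e-01  2.34605271e-01 -4.59039144e-04]
 [ 2.34605685e-01  9.72089682e-01 -1.35039605e-03]
 [ 1.29417183e-04 -1.42040052e-03 -9.99998983e-01]] 0.0851000932635532 [-0.04325472  0.37182475 -0.29114121] 0.022
```

View pics/scene1.png

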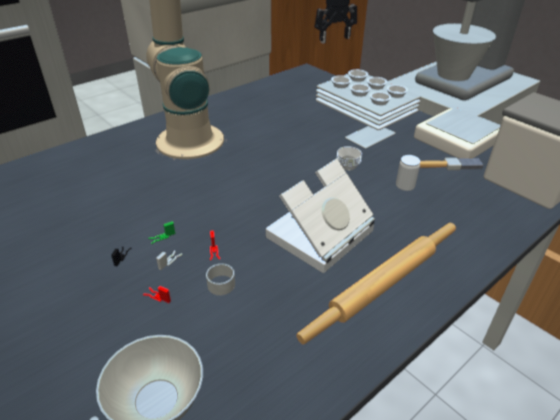

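View pics/top1.png

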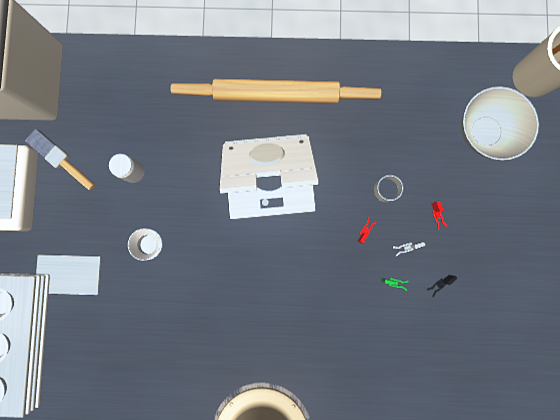

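The scene view shows the press, half open, at (320,225) and five clips near (165,255). In the top view (up is +x, left is +y) the candidates are:
- grey/steel (410,248)
- red (367,231) and (438,214)
- green (396,284)
- black (442,286)

The plain steel clip at (410,248) is the one to take. Next I'll check it in a crop and measure it.

Run:
```python
from h import *
z=np.load('top1.npz');p,d=z['p'],z['d'];cal=(z['K'],z['R'],z['t'])
a=cv2.resize(p[225:275,370:450],None,fx=6,fy=6,interpolation=cv2.INTER_NEAREST)
b=cv2.resize(p[125:225,210:330],None,fx=4,fy=4,interpolation=cv2.INTER_NEAREST)
im=np.zeros((400,800,3),np.uint8)
im[:300,:320]=a[:,80:400];im[:,320:]=b
cv2.imwrite('pics/crop1.png',im[:,:,::-1])
W=cloud(cal,d)
for n,(u,v) in dict(bg=(300,320),base=(290,207),plate=(240,182),plateHi=(300,145),stud=(265,202),boss=(267,153),tab=(420,244),ring=(388,176)).items(): print(n,W[v,u].round(4))
# clip mask: bright in window
g=cv2.cvtColor(p,cv2.COLOR_RGB2HSV); m=np.zeros(d.shape,bool); m[236:262,385:432]=True
m&=(g[...,2]>110)&(g[...,1]<60)
v,u=np.nonzero(m);h=W[v,u,2];print(len(u),np.percentile(h,[0,25,50,75,100]).round(3))
t=h>.025;print('tab',np.c_[u,v][t].mean(0),W[v,u][t].mean(0), 'legs',W[v,u][~t].mean(0))
for zz in(.002,): 
  P=np.array([ptz(cal,a+.0,b+.0,.002 if hh<.02 else .036) for a,b,hh in zip(u,v,h)]); L=P[~t];print(L.min(0),L.max(0));c=L-L.mean(0);w,V=np.linalg.eigh(c[:,:2].T@c[:,:2]);print(V[:,1]);
# press base: mask bright low saturation region
m2=np.zeros(d.shape,np.uint8); m2[125:225,210:330]=((g[...,2]>140)&(g[...,1]<90))[125:225,210:330]
M=W[m2>0];print('press z',np.percentile(M[:,2],[1,25,50,75,99]).round(3))
low=m2.copy();low[(W[...,2]<.02)|(W[...,2]>.038)]=0
r=cv2.minAreaRect(np.argwhere(low>0)[:,::-1].astype(np.float32));bx=cv2.boxPoints(r);print(bx,[ptz(cal,*q,.03).round(4) for q in bx])
```

```text
bg [ 0.2587 -0.0826  0.0013]
base [ 0.5199 -0.0519  0.0304]
plate [0.5573 0.0534 0.1448]
plateHi [ 0.6563 -0.07    0.0712]
stud [0.5268 0.005  0.0599]
boss [0.6312 0.0025 0.0924]
tab [ 0.4428 -0.3497  0.0367]
ring [ 0.5978 -0.2769  0.0351]
199 [-0.002  0.002  0.005  0.024  0.04 ]
tab [418.55102041 245.30612245] [ 0.43979499 -0.34701161  0.03500429] legs [ 0.43364164 -0.32798342  0.00401942]
[ 0.41338912 -0.38766642  0.002     ] [ 0.44817801 -0.29820884  0.036     ]
[-0.19727706  0.98034778]
press z [0.026 0.031 0.08  0.121 0.156]
[[222.23146 141.93036]
 [307.6944  133.79105]
 [315.0382  210.90115]
 [229.57526 219.04047]] [array([0.6695, 0.1117, 0.03  ]), array([ 0.6943, -0.0892,  0.03  ]), array([ 0.5124, -0.1101,  0.03  ]), array([0.4881, 0.0872, 0.03  ])]
```

View pics/crop1.png

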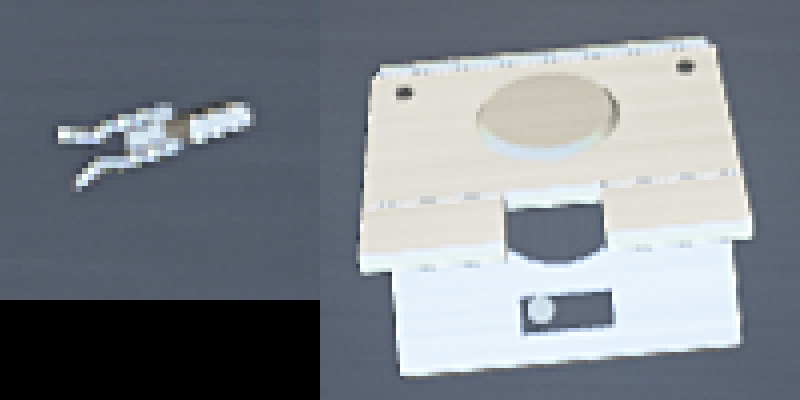

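The crop shows the bare steel clip, with its tips to the left (+y) near (72,158) and its tab to the right near (220,122). The stud is at the +y end of its slot, at crop pixel (541,310). Next come the lid angle, stud offset and clip heading.

Run:
```python
from h import *
z=np.load('top1.npz');p,d=z['p'],z['d'];cal=(z['K'],z['R'],z['t']);W=cloud(cal,d)
yaw=np.radians(7.03);O=np.array([.5896,-.0005]);c,s=np.cos(yaw),np.sin(yaw);R=np.array([[c,-s],[s,c]])
top=ptz(cal,265.25,202.5,.059);print('stud',top,R.T@(top[:2]-O))
tab=ptz(cal,418.6,245.3,.036);tip=ptz(cal,395.3,251.3,.004);print('tab',tab,'tip',tip,'len',np.linalg.norm(tab[:2]-tip[:2]),'heading',np.degrees(np.arctan2(*(tip-tab)[[1,0]])))
P=W[176:184,225:310].reshape(-1,3);P=P[P[:,2]>.06]
q=np.c_[(P[:,:2]-O)@R,P[:,2]];q=np.r_[q,np.c_[(W[142,225:310,:2]-O)@R,W[142,225:310,2]]]
A=np.polyfit(q[:,0],q[:,2],1);th=np.arctan(-A[0]);print('lid deg',np.degrees(th),A)
for a in np.linspace(th,0,8):
    # upper face point 155 along
    x=.085-.155*np.cos(a)+.006*np.sin(a); zz=.038+.155*np.sin(a)+.006*np.cos(a)
    print(np.degrees(a).round(1),(O+R@[x,.055]).round(4),zz.round(4))
```

```text
stud [0.5257631  0.00446913 0.059     ] [-0.06274882  0.01274471]
tab [ 0.43980519 -0.34679027  0.036     ] tip [ 0.42439073 -0.30308181  0.004     ] len 0.04634688941121335 heading 109.42597734498406
lid deg 56.9802860192254 [-1.53870564  0.12072562]
57.0 [0.5884 0.0548] 0.1712
48.8 [0.5705 0.0526] 0.1586
40.7 [0.5545 0.0506] 0.1436
32.6 [0.5408 0.0489] 0.1265
24.4 [0.5296 0.0475] 0.1075
16.3 [0.5212 0.0465] 0.0872
8.1 [0.5158 0.0458] 0.0659
0.0 [0.5134 0.0455] 0.044
```

Emit:
send_rows(
  xyz=[
    [0.868,-0.92,0],
    [0.868,-0.92,0],
    [0.868,-0.92,0],
    [0.868,-0.92,0],
    [0.868,-0.92,0],
    [0.868,-0.92,0],
    [0.868,-0.92,0],
    [0.868,-0.92,0],
  ],
  turn=[-0.193,-0.193,-0.193,-0.193,-0.193,-0.193,-0.193,-0.193],
  gripper=1,
)

```text
time_s: 0.9
position: [0.3416, 0.2784, 0.2529]
tool_rot: [[-0.123, 0.992, -0.0], [0.992, 0.123, -0.001], [-0.001, -0.0, -1.0]]
wrist_force: [-0.9, -0.0, -0.1]
gripper_width: 0.0005
finger_force: 0.0
```

Emit:
send_rows(
  xyz=[
    [0.868,-0.916,0],
    [0.868,-0.916,0],
    [0.868,-0.916,0],
    [0.868,-0.916,0],
    [0.868,-0.916,0],
    [0.868,-0.916,0],
    [0.868,-0.916,-0.19],
    [0.868,-0.916,-0.19],
    [0.868,-0.916,-0.19],
    [0.868,-0.916,-0.19],
  ],
  turn=[0,0,0,0,0,0,0,0,0,0],
)

```text
time_s: 1.9
position: [0.5573, 0.0523, 0.2079]
tool_rot: [[-0.135, 0.991, 0.003], [0.991, 0.135, 0.0], [-0.0, 0.003, -1.0]]
wrist_force: [-0.9, 0.7, 1.0]
gripper_width: 0.0001
finger_force: 0.0
```

Emit:
send_rows(
  xyz=[
    [0,0,-0.05],
    [0,0,-0.1],
    [-0.005,0,-0.13],
    [-0.01,0,-0.158],
    [-0.024,-0.002,-0.175],
    [-0.038,-0.004,-0.192],
    [-0.052,-0.006,-0.209],
    [-0.065,-0.008,-0.226],
    [-0.08,-0.01,-0.25],
    [-0.095,-0.012,-0.276],
    [-0.11,-0.014,-0.302],
    [-0.121,-0.016,-0.329],
    [-0.132,-0.017,-0.356],
    [-0.143,-0.018,-0.383],
    [-0.15,-0.019,-0.411],
    [-0.158,-0.02,-0.44],
    [-0.165,-0.021,-0.468],
    [-0.165,-0.021,-0.468],
  ],
  turn=[0,0,0,0,0,0,0,0,0,0,0,0,0,0,0,0,0,0],
)

```text
time_s: 3.7
position: [0.515, 0.046, 0.0874]
tool_rot: [[-0.134, 0.991, -0.002], [0.991, 0.134, -0.0], [0.0, -0.002, -1.0]]
wrist_force: [-0.5, -1.0, -0.0]
gripper_width: 0.0001
finger_force: 0.0
```

Emit:
send_rows(
  xyz=[
    [-0.003,0,-0.015],
    [-0.005,0,-0.03],
    [-0.007,0,-0.045],
    [-0.009,0,-0.06],
    [-0.01,0,-0.068],
    [-0.01,0,-0.076],
    [-0.01,0,-0.082],
  ],
  turn=[0,0,0,0,0,0,0],
)

```text
time_s: 4.4
position: [0.5134, 0.0461, 0.0682]
tool_rot: [[-0.134, 0.991, -0.0], [0.991, 0.134, -0.0], [-0.0, -0.0, -1.0]]
wrist_force: [-0.4, -0.8, 1.8]
gripper_width: 0.0001
finger_force: 0.9
```

Emit:
send_rows(
  xyz=[
    [0,0,-0.003],
    [0,0,-0.006],
    [0,0,-0.008],
    [0,0,-0.01],
    [0,0,-0.01],
  ],
  turn=[0,0,0,0,0],
)

```text
time_s: 4.9
position: [0.5134, 0.0462, 0.066]
tool_rot: [[-0.134, 0.991, -0.0], [0.991, 0.134, 0.0], [0.0, -0.0, -1.0]]
wrist_force: [-2.9, -0.4, 4.1]
gripper_width: -0.0002
finger_force: 2.0
```

Emit:
send_rows(
  xyz=[
    [0,0,-0.004],
    [0,0,-0.006],
    [0,0,-0.008],
    [0,0,-0.008],
  ],
  turn=[0,0,0,0],
)

```text
time_s: 5.3
position: [0.5135, 0.0462, 0.0659]
tool_rot: [[-0.134, 0.991, 0.0], [0.991, 0.134, -0.0], [-0.0, 0.0, -1.0]]
wrist_force: [-10.4, -0.8, 18.3]
gripper_width: 0.0002
finger_force: 9.1
```

Emit:
send_rows(
  xyz=[
    [0,0,0.1],
    [0,0,0.3],
    [0,0,0.56],
    [-0.15,-0.8,0.56],
    [-0.15,-0.8,0.56],
    [-0.15,-0.8,0.56],
    [-0.15,-0.8,0.56],
    [-0.15,-0.8,0.56],
    [-0.15,-0.8,0.56],
  ],
  turn=[0,0,0,0,0,0,0,0,0],
  gripper=-0.1,
)

```text
time_s: 6.2
position: [0.4757, -0.1548, 0.2036]
tool_rot: [[-0.131, 0.991, 0.0], [0.991, 0.131, 0.0], [0.0, 0.0, -1.0]]
wrist_force: [-0.5, 0.7, -0.8]
gripper_width: 0.0469
finger_force: 0.0
```

Emit:
send_rows(
  xyz=[
    [-0.15,-0.772,0],
    [-0.15,-0.772,0],
    [-0.15,-0.772,0],
    [-0.15,-0.772,0],
    [-0.15,-0.772,0],
    [-0.15,-0.772,0],
    [-0.15,-0.772,0],
  ],
  turn=[0.02,0.02,0.02,0.02,0.02,0.02,0.02],
)

```text
time_s: 6.9
position: [0.4393, -0.3451, 0.2036]
tool_rot: [[-0.259, 0.966, 0.0], [0.966, 0.259, 0.001], [0.001, 0.0, -1.0]]
wrist_force: [0.8, 0.8, 1.4]
gripper_width: 0.0469
finger_force: 0.0
```

Run:
```python
from h import *
s=observe();print(s['time_s'],s['position'],s['tool_rot'],s['gripper_width'],s['wrist_force'])
ims=[]
for n in('wrist','top'):
    p,d,c=grab(n); np.savez(n+'2.npz',p=p,d=d,K=c[0],R=c[1],t=c[2]); ims.append(p)
cr=cv2.resize(ims[1][130:220,215:325],(550,450),interpolation=cv2.INTER_CUBIC)
cv2.imwrite('pics/w2.png',ims[0][:,:,::-1]);cv2.imwrite('pics/t2.png',cr[:,:,::-1])
```

```text
6.9 [ 0.43932822 -0.34510673  0.20356178] [[-2.59007849e-01  9.65875215e-01  5.46175229e-05]
 [ 9.65874878e-01  2.59007711e-01  8.51814905e-04]
 [ 8.08600545e-04  2.73380440e-04 -9.99999636e-01]] 0.04686494384332439 [0.76530403 0.80625144 1.41420067]
```

View pics/w2.png

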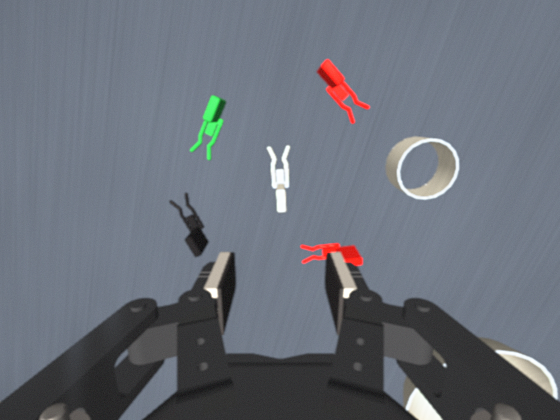

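View pics/t2.png

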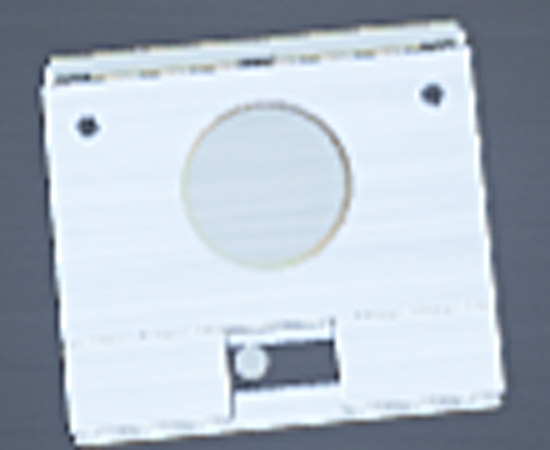

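The wrist view shows the steel clip at (279,180): tab around (281,202), tips at (269,148) and (288,147). The top crop shows the plate shut flat, with the stud at crop (251,360), near the notch's +y side.

Run:
```python
from h import *
z=np.load('wrist2.npz');p,d=z['p'],z['d'];cal=(z['K'],z['R'],z['t']);W=cloud(cal,d)
g=cv2.cvtColor(p,cv2.COLOR_RGB2HSV);m=np.zeros(d.shape,bool);m[135:225,255:305]=1;m&=(g[...,2]>130)&(g[...,1]<50)
v,u=np.nonzero(m);h=W[v,u,2];print(len(u))
# tab top = high pixels
t=h>.031;uv=np.c_[u,v][t];T=np.array([ptz(cal,a,b,.036) for a,b in uv]);r=cv2.minAreaRect(T[:,:2].astype(np.float32)*1000);print('tab',r,'depth mean',W[v,u][t].mean(0))
L=(h<.012)&(v<172);P=np.array([ptz(cal,a,b,.004) for a,b in np.c_[u,v][L]]);
tip=np.array([ptz(cal,a,b,.004) for a,b in((269,148),(288,147))]);print('tips',tip,tip.mean(0))
tm=np.array(r[0])/1000;dv=tip.mean(0)[:2]-tm;print('len',np.linalg.norm(dv),'heading',np.degrees(np.arctan2(dv[1],dv[0])))
z=np.load('top2.npz');p,d=z['p'],z['d'];cal=(z['K'],z['R'],z['t'])
K=lambda a,b:(215+(a+.5)/5-.5,130+(b+.5)/5-.5)
st=ptz(cal,*K(251,361),.059)
g=cv2.cvtColor(p,cv2.COLOR_RGB2HSV);m=np.zeros(d.shape,np.uint8);m[125:225,210:330]=(g[...,2]>150)[125:225,210:330]
ct=max(cv2.findContours(m,cv2.RETR_EXTERNAL,cv2.CHAIN_APPROX_NONE)[0],key=cv2.contourArea)
Q=np.array([ptz(cal,*q,.044)[:2]*1000 for q in ct[:,0]],np.float32);r=cv2.minAreaRect(Q);bx=cv2.boxPoints(r);print(r,bx)
print('stud',st)
# front edge (low x) line fit
fe=Q[(Q[:,1]<85)&(Q[:,1]>-95)];fe=fe[(np.abs(fe[:,0]-(503-.12*(fe[:,1])))<8)]
a=np.polyfit(fe[:,1],fe[:,0],1);print('front line',a,np.degrees(np.arctan(-a[0])),len(fe))
```

```text
4499
tab ((436.1092834472656, -333.9862976074219), (39.54178237915039, 85.84496307373047), 19.98733139038086) depth mean [ 0.43944511 -0.34317146  0.06029429]
tips [[ 0.41697279 -0.30584158  0.004     ]
 [ 0.43620859 -0.29958398  0.004     ]] [ 0.42659069 -0.30271278  0.004     ]
len 0.03269000577865464 heading 106.92846884787258
((589.6940307617188, -1.0741424560546875), (182.1554718017578, 200.53692626953125), 6.901491641998291) [[ 487.2277     87.52365 ]
 [ 511.32474  -111.56023 ]
 [ 692.1604    -89.671936]
 [ 668.06335   109.41194 ]]
stud [0.52731716 0.00553053 0.059     ]
front line [-1.20415774e-01  4.99034763e+02] 6.866256208263086 80
```

Run:
```python
from h import *
z=np.load('wrist2.npz');p,d=z['p'],z['d'];cal=(z['K'],z['R'],z['t']);W=cloud(cal,d)
print('cam',-cal[1].T@cal[2])
m=np.zeros(d.shape,bool);m[135:225,255:305]=1;m&=p.min(-1)>170
v,u=np.nonzero(m);h=W[v,u,2];print(len(u),np.percentile(h,[5,50,95]))
t=(h>.025)&(v>185);T=np.array([ptz(cal,a,b,.036) for a,b in np.c_[u,v][t]]);r=cv2.minAreaRect(T[:,:2].astype(np.float32)*1000);print('tab',r,np.c_[u,v][t].min(0),np.c_[u,v][t].max(0))
l=(h<.012);P=np.array([ptz(cal,a,b,.004) for a,b in np.c_[u,v][l]])
r2=cv2.minAreaRect(P[:,:2].astype(np.float32)*1000);print('legs',r2)
tip=np.array([.42659,-.30271]);tm=np.array(r[0])/1000;dv=tip-tm;print('len',np.linalg.norm(dv),np.degrees(np.arctan2(dv[1],dv[0])))
```

```text
cam [ 0.42027752 -0.27394652  0.32540937]
819 [0.00079636 0.00518473 0.03757411]
tab ((440.92926025390625, -348.8545837402344), (8.863249778747559, 25.38070297241211), 19.015460968017578) [276 187] [285 211]
legs ((435.3741149902344, -336.2940673828125), (23.444793701171875, 74.4638442993164), 15.573809623718262)
len 0.04832118575934121 107.26244064842327
```

Emit:
send_rows(
  xyz=[
    [0.007,-0.016,-0.1],
    [0.007,-0.016,-0.25],
    [0.007,-0.016,-0.4],
    [0.007,-0.016,-0.52],
    [0.007,-0.016,-0.6],
    [0.007,-0.016,-0.65],
    [0.007,-0.016,-0.686],
    [0.007,-0.016,-0.686],
    [0.007,-0.016,-0.686],
  ],
  turn=[0.006,0.006,0.006,0.006,0.006,0.006,0.006,0.006,0.006],
)

```text
time_s: 7.9
position: [0.4407, -0.3511, 0.0334]
tool_rot: [[-0.293, 0.956, 0.001], [0.956, 0.293, -0.001], [-0.001, 0.001, -1.0]]
wrist_force: [-0.3, 0.1, 0.1]
gripper_width: 0.0471
finger_force: 0.0
```

Emit:
send_rows(
  xyz=[
    [0,0,0],
    [0,0,0],
    [0,0,0],
    [0,0,0],
    [0,0,0],
    [0,0,0],
    [0,0,0],
  ],
  turn=[0,0,0,0,0,0,0],
  gripper=1,
)

```text
time_s: 8.6
position: [0.4405, -0.3513, 0.0332]
tool_rot: [[-0.293, 0.956, 0.001], [0.956, 0.293, -0.001], [-0.001, 0.001, -1.0]]
wrist_force: [-1.0, 0.1, 5.7]
gripper_width: 0.0079
finger_force: 59.2
```

Emit:
send_rows(
  xyz=[
    [0,0,0.06],
    [0,0,0.2],
    [0,0,0.36],
    [0.2,0.6,0.48],
    [0.2,0.6,0.48],
    [0.2,0.6,0.48],
    [0.2,0.6,0.48],
    [0.2,0.6,0.48],
  ],
  turn=[0,0,0,-0.01,-0.02,-0.028,-0.028,-0.028],
)

```text
time_s: 9.4
position: [0.4907, -0.1994, 0.1533]
tool_rot: [[-0.125, 0.992, 0.001], [0.992, 0.125, -0.001], [-0.001, 0.001, -1.0]]
wrist_force: [-1.4, -0.4, -2.2]
gripper_width: 0.0082
finger_force: 58.6
```

Emit:
send_rows(
  xyz=[
    [0.18,0.5,0],
    [0.18,0.5,0],
    [0.18,0.5,0],
    [0.18,0.5,0],
    [0.18,0.5,-0.1],
    [0.18,0.5,-0.2],
    [0.18,0.5,-0.26],
    [0.18,0.5,-0.27],
    [0.18,0.5,-0.27],
    [0.18,0.5,-0.27],
  ],
  turn=[0,0,0,0,0,0,0,0,0,0],
)

```text
time_s: 10.4
position: [0.5358, -0.0765, 0.0862]
tool_rot: [[-0.121, 0.993, 0.002], [0.993, 0.121, -0.0], [-0.001, 0.002, -1.0]]
wrist_force: [0.7, 0.3, -1.3]
gripper_width: 0.0082
finger_force: 58.7
```

Run:
```python
from h import *
s=observe();print(s['time_s'],s['position'],s['tool_rot'],s['gripper_width'],s['wrist_force'])
p,d,c=grab('wrist','w3.png'); np.savez('wrist3.npz',p=p,d=d,K=c[0],R=c[1],t=c[2])
```

```text
10.4 [ 0.53582955 -0.07650664  0.08618045] [[-1.20618250e-01  9.92696607e-01  2.16447748e-03]
 [ 9.92698679e-01  1.20619586e-01 -4.97376011e-04]
 [-7.54821856e-04  2.08868131e-03 -9.99997534e-01]] 0.008160902070489544 [ 0.70280895  0.32663802 -1.25161143]
```

View pics/w3.png

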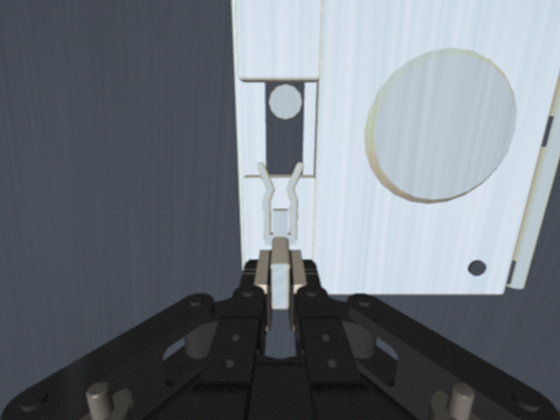

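The clip is in hand, with tips at (263,165) and (299,165), pointing at the stud head at (286,101). Next I'll work out the offsets in the clip's axes.

Run:
```python
from h import *
z=np.load('wrist3.npz');p,d=z['p'],z['d'];cal=(z['K'],z['R'],z['t']);W=cloud(cal,d)
h=np.array([-.1206,.9927]);n=np.array([.9927,.1206])
T=np.array([.53583,-.07651])
f=lambda u,v,zz:np.array([h@(ptz(cal,u,v,zz)[:2]-T),n@(ptz(cal,u,v,zz)[:2]-T)]).round(4)
g=cv2.cvtColor(p,cv2.COLOR_RGB2GRAY)
c=cv2.HoughCircles(g[70:130,255:315],cv2.HOUGH_GRADIENT,1,50,param1=80,param2=10,minRadius=12,maxRadius=22);print('circ',c)
print('stud',f(286,101,.059),'edgeL/R',f(269.5,101,.059),f(302.5,101,.059),'depth z',W[101,286])
for n_,zz in(('tipL',(262,165)),('tipR',(300,165)),('legL',(268,215)),('legR',(293,215)),('tabtop',(281,285))):print(n_,f(*zz,.057),W[zz[1],zz[0]])
print('tabtop',f(281,285,.0886),'frontL',f(240,90,.044),f(245,230,.044),'notch',f(279,79,.044),f(279,176,.044))
for v in(170,195,205,225): print(v,g[v,255:306].tolist())
```

```text
circ [[[31.5 31.5 18. ]]]
stud [0.0816 0.0032] edgeL/R [ 0.0816 -0.0046] [0.0816 0.0109] depth z [0.52909681 0.00478163 0.06043683]
tipL [ 0.0511 -0.0088] [ 0.52099542 -0.02664555  0.05821428]
tipR [0.0511 0.0105] [ 0.53990031 -0.02416543  0.0593484 ]
legL [ 0.0244 -0.006 ] [ 0.52690582 -0.0529187   0.05732805]
legR [0.0244 0.0073] [ 0.54005745 -0.05101487  0.05824691]
tabtop [-0.0181  0.001 ] [ 0.53630578 -0.07403854  0.09058012]
tabtop [0.0012 0.0008] frontL [ 0.0876 -0.0202] [ 0.0108 -0.0202] notch [ 0.0929 -0.0002] [ 0.043  -0.0002]
170 [224, 225, 218, 208, 197, 197, 199, 198, 193, 191, 174, 139, 102, 78, 76, 74, 76, 77, 77, 78, 80, 80, 80, 77, 79, 77, 76, 80, 76, 79, 80, 79, 78, 79, 79, 76, 73, 81, 118, 165, 194, 203, 199, 197, 195, 186, 161, 158, 196, 221, 225]
195 [227, 228, 226, 224, 224, 226, 225, 224, 220, 210, 199, 200, 200, 198, 196, 184, 168, 175, 202, 221, 222, 224, 227, 225, 226, 226, 227, 225, 225, 225, 227, 224, 217, 205, 195, 198, 196, 197, 194, 187, 182, 195, 213, 222, 224, 223, 224, 220, 222, 221, 222]
205 [226, 226, 225, 225, 225, 224, 222, 211, 199, 199, 198, 199, 196, 189, 170, 179, 206, 219, 222, 222, 222, 225, 224, 228, 227, 228, 227, 225, 226, 225, 226, 226, 224, 223, 216, 203, 199, 200, 196, 196, 189, 175, 166, 196, 219, 224, 224, 222, 222, 221, 221]
225 [227, 226, 225, 226, 225, 226, 224, 222, 215, 204, 198, 198, 197, 189, 173, 171, 195, 209, 206, 200, 199, 200, 201, 199, 197, 197, 196, 198, 198, 196, 195, 198, 207, 213, 209, 201, 197, 197, 196, 195, 188, 178, 199, 218, 222, 223, 223, 223, 221, 222, 221]
```

Emit:
send_rows(
  xyz=[
    [0.0095,0.001,0],
    [0.0095,0.001,-0.015],
    [0.0095,0.001,-0.025],
    [0.0095,0.001,-0.03],
    [0.0095,0.001,-0.034],
    [0.0095,0.001,-0.034],
    [0.0095,0.001,-0.034],
  ],
  turn=[0,0,0,0,0,0,0],
)

```text
time_s: 11.15
position: [0.5378, -0.0756, 0.0771]
tool_rot: [[-0.121, 0.993, 0.001], [0.993, 0.121, -0.0], [-0.0, 0.001, -1.0]]
wrist_force: [-2.0, 0.5, 5.3]
gripper_width: 0.0081
finger_force: 59.5
```

Emit:
send_rows(
  xyz=[
    [-0.0012,0.01,0.001],
    [-0.0024,0.02,0.001],
    [-0.0036,0.03,0.001],
    [-0.0048,0.04,0.001],
    [-0.0061,0.05,0.001],
    [-0.0073,0.06,0.001],
    [-0.0085,0.07,0.001],
    [-0.0097,0.08,0.001],
    [-0.0097,0.08,0.001],
  ],
  turn=[0,0,0,0,0,0,0,0,0],
)

```text
time_s: 12.05
position: [0.5355, -0.0554, 0.0772]
tool_rot: [[-0.121, 0.993, 0.001], [0.993, 0.121, -0.0], [-0.001, 0.001, -1.0]]
wrist_force: [0.0, -2.5, 5.8]
gripper_width: 0.0081
finger_force: 59.6
```

Run:
```python
from h import *
s=observe();print(s['time_s'],s['position'],s['wrist_force'])
p,d,c=grab('wrist'); cv2.imwrite('pics/w4.png',cv2.resize(p[50:250,200:360],None,fx=3,fy=3)[:,:,::-1])
```

```text
12.05 [ 0.53548256 -0.05542618  0.07715301] [ 0.03860828 -2.52456622  5.81164873]
```

View pics/w4.png

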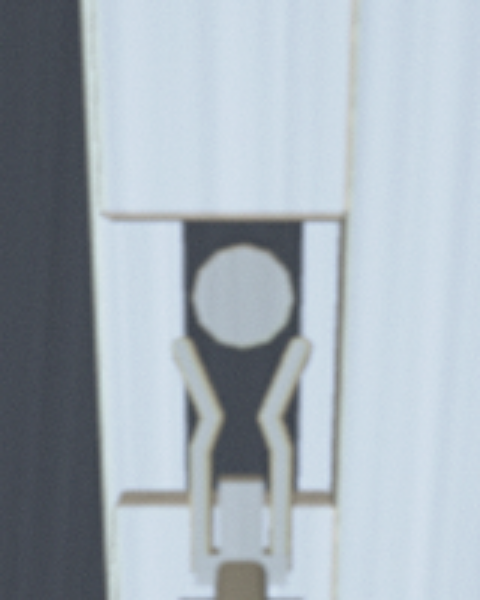

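The crop shows the tips (182,345) and (303,345) centred on the head at (243,295), just about to pass under it.

Emit:
send_rows(
  xyz=[
    [-0.001,0.008,0],
    [-0.002,0.016,0],
    [-0.003,0.024,0],
    [-0.0039,0.032,0],
    [-0.0048,0.04,0],
    [-0.0048,0.04,0],
  ],
  turn=[0,0,0,0,0,0],
)

```text
time_s: 12.7
position: [0.5343, -0.0455, 0.0772]
tool_rot: [[-0.121, 0.993, 0.001], [0.993, 0.121, -0.0], [-0.001, 0.001, -1.0]]
wrist_force: [0.6, -2.7, 5.9]
gripper_width: 0.0074
finger_force: 59.6
```

Emit:
send_rows(
  xyz=[
    [-0.0005,0.004,0],
    [-0.001,0.008,0],
    [-0.0015,0.012,0],
    [-0.002,0.016,0],
    [-0.0024,0.02,0],
    [-0.0024,0.02,0],
  ],
  turn=[0,0,0,0,0,0],
)

```text
time_s: 13.3
position: [0.5337, -0.0407, 0.0772]
tool_rot: [[-0.121, 0.993, 0.001], [0.993, 0.121, -0.001], [-0.001, 0.001, -1.0]]
wrist_force: [0.0, -3.4, 5.7]
gripper_width: 0.0078
finger_force: 59.6
```

Emit:
send_rows(
  xyz=[
    [-0.0005,0.004,0],
    [-0.001,0.008,0],
    [-0.001,0.008,0],
  ],
  turn=[0,0,0],
)

```text
time_s: 13.6
position: [0.5335, -0.0389, 0.0771]
tool_rot: [[-0.121, 0.993, 0.002], [0.993, 0.121, -0.001], [-0.001, 0.002, -1.0]]
wrist_force: [1.0, -3.7, 4.4]
gripper_width: 0.0077
finger_force: 59.6
```

Emit:
send_rows(
  xyz=[
    [-0.0005,0.004,0],
    [-0.001,0.008,0],
    [-0.001,0.008,0],
  ],
  turn=[0,0,0],
)

```text
time_s: 13.9
position: [0.5334, -0.0374, 0.0771]
tool_rot: [[-0.121, 0.993, 0.002], [0.993, 0.121, -0.002], [-0.002, 0.002, -1.0]]
wrist_force: [1.7, -6.2, 4.9]
gripper_width: 0.0079
finger_force: 59.5
```

Emit:
send_rows(
  xyz=[
    [-0.0005,0.004,0],
    [-0.001,0.008,0],
    [-0.001,0.008,0],
  ],
  turn=[0,0,0],
)

```text
time_s: 14.2
position: [0.5332, -0.036, 0.0771]
tool_rot: [[-0.12, 0.993, 0.002], [0.993, 0.12, -0.003], [-0.003, 0.002, -1.0]]
wrist_force: [2.5, -7.7, 4.9]
gripper_width: 0.0078
finger_force: 59.4
```

Emit:
send_rows(
  xyz=[
    [-0.0005,0.004,0],
    [-0.0005,0.004,0],
  ],
  turn=[0,0],
)

```text
time_s: 14.4
position: [0.533, -0.0348, 0.0771]
tool_rot: [[-0.121, 0.993, 0.002], [0.993, 0.121, -0.003], [-0.003, 0.002, -1.0]]
wrist_force: [1.7, -7.1, 5.3]
gripper_width: 0.0081
finger_force: 59.5
```

Emit:
send_rows(
  xyz=[
    [-0.0005,0.004,0],
    [-0.0005,0.004,0],
  ],
  turn=[0,0],
)

```text
time_s: 14.6
position: [0.5328, -0.0332, 0.0771]
tool_rot: [[-0.121, 0.993, 0.002], [0.993, 0.121, -0.001], [-0.001, 0.002, -1.0]]
wrist_force: [1.9, -3.0, 5.1]
gripper_width: 0.0077
finger_force: 59.6
```

Emit:
send_rows(
  xyz=[
    [-0.0005,0.004,0],
    [-0.0005,0.004,0],
  ],
  turn=[0,0],
)

```text
time_s: 14.8
position: [0.5326, -0.0316, 0.0771]
tool_rot: [[-0.121, 0.993, 0.002], [0.993, 0.121, -0.0], [-0.0, 0.002, -1.0]]
wrist_force: [1.0, -0.9, 5.6]
gripper_width: 0.0077
finger_force: 59.6
```

Emit:
send_rows(
  xyz=[
    [-0.0005,0.004,0],
    [-0.0007,0.006,0],
    [-0.0007,0.006,0],
  ],
  turn=[0,0,0],
)

```text
time_s: 15.1
position: [0.5325, -0.03, 0.0771]
tool_rot: [[-0.121, 0.993, 0.002], [0.993, 0.121, -0.0], [-0.0, 0.002, -1.0]]
wrist_force: [1.3, -1.9, 5.8]
gripper_width: 0.0077
finger_force: 59.6
```

Emit:
send_rows(
  xyz=[
    [-0.0004,0.003,0],
    [-0.0004,0.003,0],
  ],
  turn=[0,0],
)

```text
time_s: 15.3
position: [0.5324, -0.0293, 0.0771]
tool_rot: [[-0.121, 0.993, 0.002], [0.993, 0.121, -0.0], [-0.0, 0.002, -1.0]]
wrist_force: [1.1, -3.5, 6.2]
gripper_width: 0.0078
finger_force: 59.6
```

Emit:
send_rows(
  xyz=[
    [-0.0003,0.002,0],
    [-0.0003,0.002,0],
  ],
  turn=[0,0],
)

```text
time_s: 15.5
position: [0.5323, -0.0289, 0.0771]
tool_rot: [[-0.121, 0.993, 0.002], [0.993, 0.121, -0.0], [-0.001, 0.002, -1.0]]
wrist_force: [1.6, -2.8, 5.6]
gripper_width: 0.0079
finger_force: 59.6
```

Emit:
send_rows(
  xyz=[
    [-0.0003,0.002,0],
    [-0.0003,0.002,0],
  ],
  turn=[0,0],
)

```text
time_s: 15.7
position: [0.5323, -0.0284, 0.0771]
tool_rot: [[-0.121, 0.993, 0.002], [0.993, 0.121, -0.0], [-0.001, 0.002, -1.0]]
wrist_force: [1.5, -2.5, 5.2]
gripper_width: 0.0078
finger_force: 59.6
```

Emit:
send_rows(
  xyz=[
    [-0.0003,0.002,0],
    [-0.0003,0.002,0],
  ],
  turn=[0,0],
)

```text
time_s: 15.9
position: [0.5322, -0.0279, 0.0771]
tool_rot: [[-0.121, 0.993, 0.002], [0.993, 0.121, -0.0], [-0.001, 0.002, -1.0]]
wrist_force: [1.8, -3.7, 6.0]
gripper_width: 0.0079
finger_force: 59.6
```

Emit:
send_rows(
  xyz=[
    [-0.0003,0.002,0],
    [-0.0003,0.002,0],
  ],
  turn=[0,0],
)

```text
time_s: 16.1
position: [0.5321, -0.0276, 0.0771]
tool_rot: [[-0.121, 0.993, 0.002], [0.993, 0.121, -0.001], [-0.001, 0.002, -1.0]]
wrist_force: [2.4, -3.7, 5.0]
gripper_width: 0.0081
finger_force: 59.6
```

Emit:
send_rows(
  xyz=[
    [-0.0003,0.002,0],
    [-0.0003,0.002,0],
  ],
  turn=[0,0],
)

```text
time_s: 16.3
position: [0.5321, -0.0274, 0.0771]
tool_rot: [[-0.121, 0.993, 0.002], [0.993, 0.121, -0.001], [-0.002, 0.002, -1.0]]
wrist_force: [0.9, -5.2, 5.0]
gripper_width: 0.0077
finger_force: 59.6
```

Emit:
send_rows(
  xyz=[
    [-0.0003,0.002,0],
    [-0.0003,0.002,0],
  ],
  turn=[0,0],
)

```text
time_s: 16.5
position: [0.532, -0.0273, 0.0771]
tool_rot: [[-0.121, 0.993, 0.002], [0.993, 0.121, -0.002], [-0.002, 0.002, -1.0]]
wrist_force: [2.3, -7.3, 5.3]
gripper_width: 0.0079
finger_force: 59.5
```

Emit:
send_rows(
  xyz=[
    [-0.0003,0.002,0],
    [-0.0003,0.002,0],
  ],
  turn=[0,0],
)

```text
time_s: 16.7
position: [0.532, -0.0272, 0.0771]
tool_rot: [[-0.12, 0.993, 0.002], [0.993, 0.12, -0.003], [-0.003, 0.002, -1.0]]
wrist_force: [2.4, -8.9, 4.6]
gripper_width: 0.0081
finger_force: 59.5
```

Run:
```python
from h import *
s=observe();print(s['time_s'],s['position'],s['wrist_force'])
p,d,c=grab('wrist'); cv2.imwrite('pics/w5.png',cv2.resize(p[50:250,200:360],None,fx=3,fy=3)[:,:,::-1])
```

```text
16.7 [ 0.53199097 -0.02715724  0.07712295] [ 2.44275469 -8.85754512  4.55561453]
```

View pics/w5.png

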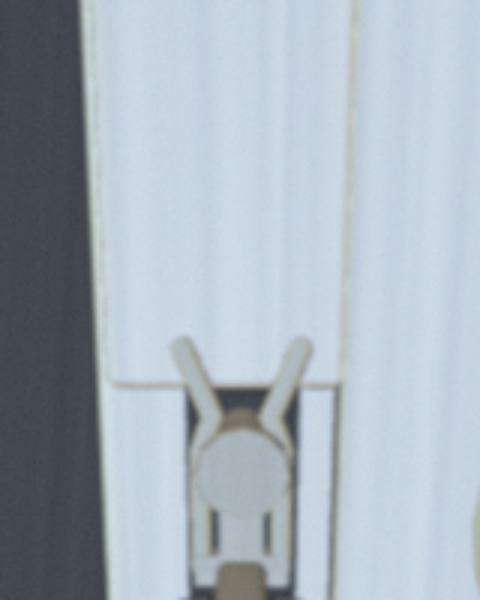

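The clip is home: the legs are past the neck, the tongue is against it, and the force climbed to 9 N with no more travel. I'll ease off the push, let go and rise.

Emit:
send_rows(
  xyz=[
    [0.0004,-0.003,0.001],
    [0.0007,-0.006,0.002],
    [0.0007,-0.006,0.002],
  ],
  turn=[0,0,0],
)

```text
time_s: 17.05
position: [0.5319, -0.0274, 0.0771]
tool_rot: [[-0.121, 0.993, 0.001], [0.993, 0.121, -0.0], [-0.0, 0.001, -1.0]]
wrist_force: [4.5, -3.4, 2.4]
gripper_width: 0.0079
finger_force: 59.1
```

Emit:
send_rows(
  xyz=[
    [0,0,0],
    [0,0,0],
    [0,0,0],
    [0,0,0],
    [0,0,0],
  ],
  turn=[0,0,0,0,0],
  gripper=0.2,
)

```text
time_s: 17.55
position: [0.5314, -0.0272, 0.0769]
tool_rot: [[-0.121, 0.993, -0.0], [0.993, 0.121, 0.0], [0.0, -0.0, -1.0]]
wrist_force: [0.3, 0.1, -0.4]
gripper_width: 0.034
finger_force: 0.0
```

Emit:
send_rows(
  xyz=[
    [0,0,0.04],
    [0,0,0.12],
    [0,0,0.25],
    [0,0,0.4],
    [0,-0.1,0.5],
    [0,-0.25,0.5],
    [0,-0.25,0.5],
  ],
  turn=[0,0,0,0,0,0,0],
)

```text
time_s: 18.25
position: [0.5317, -0.093, 0.204]
tool_rot: [[-0.118, 0.993, 0.003], [0.993, 0.118, -0.002], [-0.002, 0.003, -1.0]]
wrist_force: [0.2, 0.6, -0.8]
gripper_width: 0.0342
finger_force: 0.0
```

Run:
```python
from h import *
p,d,c=grab('wrist','w6.png'); np.savez('wrist6.npz',p=p,d=d,K=c[0],R=c[1],t=c[2])
```

```text
(no output)
```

View pics/w6.png

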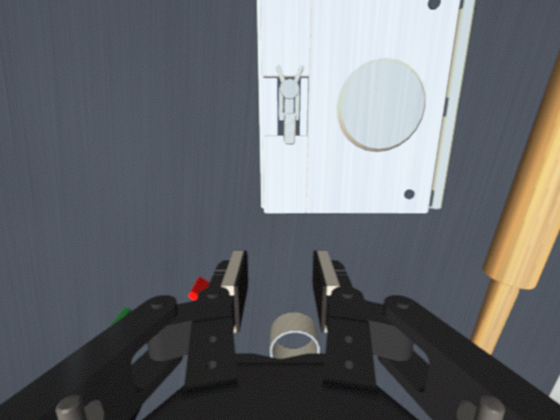

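The clip sits flat on the plate under the head at (289,90). The gripper is clear, and nothing visible here has been disturbed.

```bash
python3 -c "
from workcell import hand_in;print(hand_in())"
```

```text
the job is handed in; nothing more can be done
None
```

The press is shut and the steel clip is fully home under the stud head. The force readings between moves peaked at about 9 N while pushing it on; I let go and handed the job in at about 18 s.

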